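Clip the capacitors into their rail in order of height

TASK

Snap the four black can capacitors into the four spring clips of the aluminium rail, one in each clip, in order of height: the tallest next to the cooling fan, then steadily shorter to the shortest at the other end. Each must end fully home in its clip, standing upright on the bench and let go of; do not knock any of them over on the way.

Things in the scene. Friction and masses are not known exactly. Their poses are not given: they have to be found in the camera images.
- cap_70: large can capacitor standing loose and upright on the bench: black cylinder, diameter 36 mm, 70 mm tall, silvery top with two brass screw stubs (8 mm wide, 3 mm high, not counted in the height). All four are alike but for height (70, 85, 100, 115 mm). 0.07 to 0.23 kg. Origin: centre of its underside, z up its axis.
- cap_85: large can capacitor standing loose and upright on the bench: black cylinder, diameter 36 mm, 85 mm tall, silvery top with two brass screw stubs (8 mm wide, 3 mm high, not counted in the height). All four are alike but for height (70, 85, 100, 115 mm). 0.07 to 0.23 kg. Origin: centre of its underside, z up its axis.
- cap_100: large can capacitor standing loose and upright on the bench: black cylinder, diameter 36 mm, 100 mm tall, silvery top with two brass screw stubs (8 mm wide, 3 mm high, not counted in the height). All four are alike but for height (70, 85, 100, 115 mm). 0.07 to 0.23 kg. Origin: centre of its underside, z up its axis.
- cap_115: large can capacitor standing loose and upright on the bench: black cylinder, diameter 36 mm, 115 mm tall, silvery top with two brass screw stubs (8 mm wide, 3 mm high, not counted in the height). All four are alike but for height (70, 85, 100, 115 mm). 0.07 to 0.23 kg. Origin: centre of its underside, z up its axis.
- clip_a: one of four identical steel spring clips on the rail's front; the letters do not tell their order. Origin: on the bench, where the centre of a can stands when home; +x points into the clip (to the rail). Two sprung jaws with white rollers at their tips, 13 to 29 mm high, reach 21 mm in front of and 30 mm either side of the origin; back plate 18 mm behind it, 30 mm high. See rail for how a can goes in.
- clip_b: one of four identical steel spring clips on the rail's front; the letters do not tell their order. Origin: on the bench, where the centre of a can stands when home; +x points into the clip (to the rail). Two sprung jaws with white rollers at their tips, 13 to 29 mm high, reach 21 mm in front of and 30 mm either side of the origin; back plate 18 mm behind it, 30 mm high. See rail for how a can goes in.
- clip_c: one of four identical steel spring clips on the rail's front; the letters do not tell their order. Origin: on the bench, where the centre of a can stands when home; +x points into the clip (to the rail). Two sprung jaws with white rollers at their tips, 13 to 29 mm high, reach 21 mm in front of and 30 mm either side of the origin; back plate 18 mm behind it, 30 mm high. See rail for how a can goes in.
- clip_d: one of four identical steel spring clips on the rail's front; the letters do not tell their order. Origin: on the bench, where the centre of a can stands when home; +x points into the clip (to the rail). Two sprung jaws with white rollers at their tips, 13 to 29 mm high, reach 21 mm in front of and 30 mm either side of the origin; back plate 18 mm behind it, 30 mm high. See rail for how a can goes in.
- rail: fixed aluminium bar, 460 mm long (y), 30 deep, 34 high; origin: centre of its underside. Clips on its -x side, origins at x -39, y -123, -41, 41, 123 mm. A can pushed level along +x at bench height (up to 5 mm above) from 45 mm or more in front of a clip's origin spreads the jaws (about 6 N, more if off centre) from 29 to 14 mm short of home; then they snap shut and draw it home. Above 34 mm fingers are free.
- fan: fixed black square cooling fan, 60 mm wide and high, 25 mm thick, standing at one end of the row of clips, in line with them, 77 mm beyond the last. A low white terminal block, 22 mm high (30 with its ribs), stands likewise at the other end. Which end is which varies. Origin: centre of its underside.

How it is judged:
By the outcome, as a careful person would: the job done as asked, in the order asked, and still so for the second after the job is handed in, with the robot touching nothing.
It also fails if it takes over 128 s, if anything falls off the work surface, if the arm or the gripper's body presses on something with over 40 N, if the wrist force passes 120 N, or if a joint passes its speed limit or range.

ROBOT

A 6-joint arm with a two-finger parallel gripper is mounted at the origin on the work surface. World frame = base frame: x ahead of the robot, y to its left, z up, the work surface at z = 0. Lengths are in m, angles in rad, forces in N, time in s.
With the tool pointing down it reaches from about 0.275 to 0.825 m from the base axis. Payload 4.9 kg.
Tool frame: the origin (TCP) lies between the finger pads; the fingertips stand 14 mm ahead of it and the grasp point (between the pads) lies 5 mm behind it; z points along the fingers, y is the line along which they close (so a half turn about z gives the same grasp; the last joint's range is limited). The gripper opens to 85 mm and grips with 20 to 120 N. Pads are 22 mm wide; open, the fingers measure 114 mm over their backs; the gripper's body (76 mm by 85 mm) begins 54 mm behind the grasp point. The pads swing forward as they close: fully open they stand 13 mm farther back than shut.
Start: joints at [-1.398, 0.326, -0.193, 1.052, 0, 1.437], TCP at [0.166, -0.524, 0.245] pointing down, gripper open.
Joint ranges: [-2.65, 2.65], [-0.97, 1.79], [-1.3, 1.35], [-1.93, 2.1], [-1.47, 1.37], [-3.14, 3.14]. Speed limits (rad/s): [2.57, 2.57, 3.14, 3.14, 3.14, 3.14].

INTERFACE

Orientations are given as a 3x3 rotation matrix whose columns are the frame's x, y, z axes.
In Python, from workcell import readout, eyes, workorder gives the robot as it stands.
- The arm moves only by the tool carry_out, never from a script. Its argument "commands" is a list that holds one entry, the list of rows, each a list of 7 numbers: the shift along the tool's x, y, z in cm, then the turn, a rotation vector about the tool's x, y, z in degrees, then the finger opening in cm, from 0 to 8.54. In form: [[[tx, ty, tz, wx, wy, wz, hand], ...]]. A call has 1 to 8 rows; each row is the pose to reach, as a shift and turn from the pose commanded when the call began, along the tool's axes at that moment; what a row does not reach only later rows make up. A row lasts 1/10 s, in which the tool goes at most 50 mm and 8.59 degrees, less where a joint would pass 70% of its speed; a pose out of reach is approached as far as the arm can. A call with a gripper value outside its range is refused whole. The fingers move at their own pace and stop on an object; "grip_force" is the grip in N (left out, the last holds). Time passes only in rows, so rows that repeat a pose let the fingers close. It gives the time, the measured TCP pose, the force, the opening and the grip force at its end, in the units of the state.
- readout.observe(): the state, without advancing time (a new reading comes with each control period).
- eyes.get_image(name): name is "scene" or "top"; returns the picture (480x640x3 uint8, red, green, blue); there is no depth.
- eyes.calibration(name): a dict with "camera_matrix" (3x3 intrinsics, pixels), "R" (3x3) and "t" (3): a world point X has camera coordinates R X + t. Camera axes: x right, y down, z forward; pixel columns grow to the right and rows downward; lengths in m; the calibration is good to about 2 mm. A picture is of the moment at which its call begins. calibration takes no time and is no camera call.
- workorder.finish_job(): hands the job in; it is judged then, once.
The state is a dict: "time_s": time; "joint_positions": joint angles; "joint_vel": joint speeds; "joint_torque": joint torques, N m; "tool_pos": TCP position; "orientation": TCP orientation; "force": force on the tool from outside, world axes, zero at the start; "wrist_torque": the same for the moment, N m; "opening": opening from 0.0 (shut) to 1.0 (fully open); "grasp_force": force on a finger pad.
Only numpy, scipy, OpenCV 4.12 (cv2) and the standard library are available. Lean on these libraries where they do the work, as an engineer would, in place of code of your own. Each camera call takes 0.05 s, during which the arm holds its last target. There are 200 camera calls.

## Working session

There is one attempt and no reset: what is moved stays moved. The work goes in short steps, Python scripts to look and compute and a tool call to move; the robot and the scene stay as the last step left them, time stands still between calls to the robot, and variables do not carry over. Pictures are saved under pics/ and viewed, at most 14 in all, crops included, and the job is handed in when it is done.

Besides the shell and the picture viewer there is one more tool, called after "Request:" as name([rows], argument=value, ...), one row to a line, values as JSON. carry_out: Moves the arm, as the interface text tells. Its arguments: {"type":"object","properties":{"commands":{"type":"array","items":{"type":"array","items":{"type":"array","items":{"type":"number"}}}},"grip_force":{"type":"number"}},"required":["commands"]}

```bash
mkdir -p pics; python3 - <<'E'
from workcell import readout, eyes
import cv2
s=readout.observe(); print(s)
for n in("scene","top"):
    cv2.imwrite(f"pics/{n}0.png",eyes.get_image(n)[:,:,::-1]); print(n,eyes.calibration(n))
E
```

```text
{'time_s': 0.0, 'joint_positions': array([-1.39820263e+00,  3.26954627e-01, -1.93631658e-01,  1.05197629e+00,
       -5.35965155e-05,  1.43655687e+00]), 'joint_vel': array([ 7.08820565e-04, -4.96216548e-04,  7.85686456e-05, -9.93259623e-04,
       -2.03405585e-03, -3.47933960e-04]), 'joint_torque': array([-6.54362302e-04, -4.43392181e+01,  2.62444961e+01,  1.52078125e-02,
       -2.29535990e-04,  3.77103447e-06]), 'tool_pos': array([ 0.16599805, -0.52374688,  0.24447782]), 'orientation': array([[ 9.53294885e-01,  3.02040951e-01, -3.56132950e-04],
       [ 3.02041105e-01, -9.53293331e-01,  1.73080564e-03],
       [ 1.83275015e-04, -1.75753495e-03, -9.99998439e-01]]), 'force': array([-0.01287264, -0.11993223, -0.12891923]), 'wrist_torque': array([ 0.03391289, -0.03889045,  0.02568112]), 'grasp_force': 0.0, 'opening': 1.0004518600789438}
scene {'camera_matrix': array([[535.98485138,   0.        , 318.09341773],
       [  0.        , 535.98485138, 241.61652472],
       [  0.        ,   0.        ,   1.        ]]), 'R': array([[-0.46199905,  0.88672159, -0.01678425],
       [ 0.69610821,  0.35082941, -0.62638014],
       [-0.54953638, -0.30107068, -0.77933703]]), 't': array([ 0.26230799, -0.35842706,  1.23703614])}
top {'camera_matrix': array([[453.91357366,   0.        , 325.42003783],
       [  0.        , 453.91357366, 233.5210135 ],
       [  0.        ,   0.        ,   1.        ]]), 'R': array([[-0.00226447, -0.99996094,  0.00854293],
       [-0.9944066 ,  0.00134963, -0.10561103],
       [ 0.10559537, -0.00873429, -0.99437082]]), 't': array([-0.01297777,  0.53147011,  0.87822622])}
```

View pics/scene0.png

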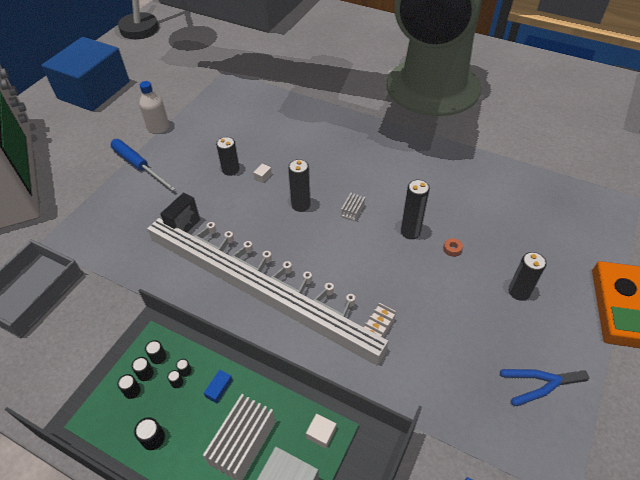

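View pics/top0.png

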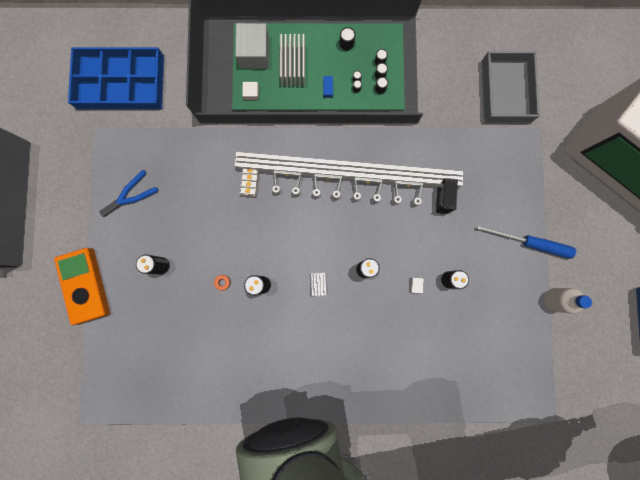

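The fan stands at the right (-y) end in the top view (447,196) and the terminal block at the left (249,182). The cans are at (148,265), (255,285), (368,268) and (457,280), and the eight rollers run from (276,189) to (418,201). The same cans in the scene view have their tops at (532,262), (417,187), (299,167) and (228,143).

```bash
cat > h.py <<'E'
import numpy as np, cv2
from workcell import eyes, readout
C={n:eyes.calibration(n) for n in("scene","top")}
def proj(n,X):
    c=C[n]; p=c["camera_matrix"]@(c["R"]@np.asarray(X,float)+c["t"]); return p[:2]/p[2]
def atz(n,uv,z):
    c=C[n]; d=c["R"].T@np.linalg.solve(c["camera_matrix"],[*uv,1]); o=-c["R"].T@c["t"]
    return o+d*(z-o[2])/d[2]
def tri(us,ut):
    P=[C[n]["camera_matrix"]@np.c_[C[n]["R"],C[n]["t"]] for n in("scene","top")]
    X=cv2.triangulatePoints(P[0],P[1],np.float64(us).reshape(2,1),np.float64(ut).reshape(2,1)).ravel(); return X[:3]/X[3]
def disc(img,uv,r=13):   # centre of the bright disc near uv (hull bridges stubs)
    x,y=map(int,uv); c=img[y-r:y+r+1,x-r:x+r+1].max(2).astype(np.uint8)
    m=(c>150).astype(np.uint8); n,l,s,_=cv2.connectedComponentsWithStats(m)
    k=1+np.argmax(s[1:,4]); ct,_=cv2.findContours((l==k).astype(np.uint8),0,2)
    h=cv2.convexHull(max(ct,key=cv2.contourArea)); (e,ax,_)=cv2.fitEllipse(h) if len(h)>4 else cv2.minAreaRect(h)
    return np.array(e)+[x-r,y-r],ax
E
python3 - <<'E'
from h import *
S=cv2.imread("pics/scene0.png");T=cv2.imread("pics/top0.png")
for s,t in zip([(532,262),(417,187),(299,167),(228,143)],[(148,265),(255,285),(368,268),(457,280)]):
    a,ax=disc(S,s);b,bx=disc(T,t); X=tri(a,b); print(a.round(1),b.round(1),np.round(bx,1),X.round(4), np.abs(proj("top",X)-b).round(1))
    for h in(.07,.085,.1,.115): print("   ",h,atz("scene",a,h)[:2].round(4),atz("top",b,h)[:2].round(4))
r=cv2.resize(T[145:220,225:475],None,fx=3.2,fy=3.2,interpolation=cv2.INTER_CUBIC);cv2.imwrite("pics/rt.png",r)
r=cv2.resize(S[180:365,140:405],None,fx=3,fy=3,interpolation=cv2.INTER_CUBIC);cv2.imwrite("pics/rs.png",r)
E
```

```text
[534.3 260.3] [144.5 263.7] [16.3 17.1] [0.4697 0.3218 0.0846] [0. 0.]
    0.07 [0.4569 0.323 ] [0.4703 0.3274]
    0.085 [0.4701 0.3217] [0.4697 0.3216]
    0.1 [0.4833 0.3205] [0.4691 0.3158]
    0.115 [0.4965 0.3192] [0.4685 0.31  ]
[418.3 186.4] [253.5 284.9] [17.3 17.6] [0.4304 0.1152 0.1148] [0.1 0. ]
    0.07 [0.3863 0.1046] [0.4302 0.1218]
    0.085 [0.401  0.1082] [0.4303 0.1196]
    0.1 [0.4158 0.1118] [0.4304 0.1173]
    0.115 [0.4306 0.1153] [0.4305 0.1151]
[298.1 165.6] [369.5 267.5] [16.8 17.2] [ 0.4612 -0.0932  0.0997] [0.2 0.1]
    0.07 [ 0.4339 -0.1095] [ 0.4623 -0.0967]
    0.085 [ 0.4476 -0.1011] [ 0.4618 -0.0951]
    0.1 [ 0.4613 -0.0928] [ 0.4613 -0.0936]
    0.115 [ 0.475  -0.0844] [ 0.4609 -0.092 ]
[225. 142.] [459.4 279.1] [16.1 16.5] [ 0.4397 -0.2658  0.0704] [0.3 0.2]
    0.07 [ 0.4393 -0.2657] [ 0.4401 -0.2665]
    0.085 [ 0.4529 -0.2538] [ 0.44  -0.262]
    0.1 [ 0.4665 -0.242 ] [ 0.4399 -0.2574]
    0.115 [ 0.4801 -0.2302] [ 0.4398 -0.2529]
```

View pics/rt.png

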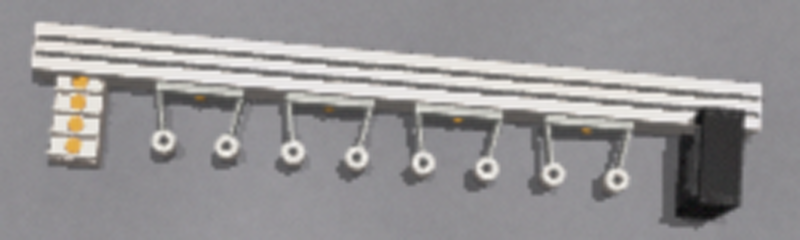

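View pics/rs.png

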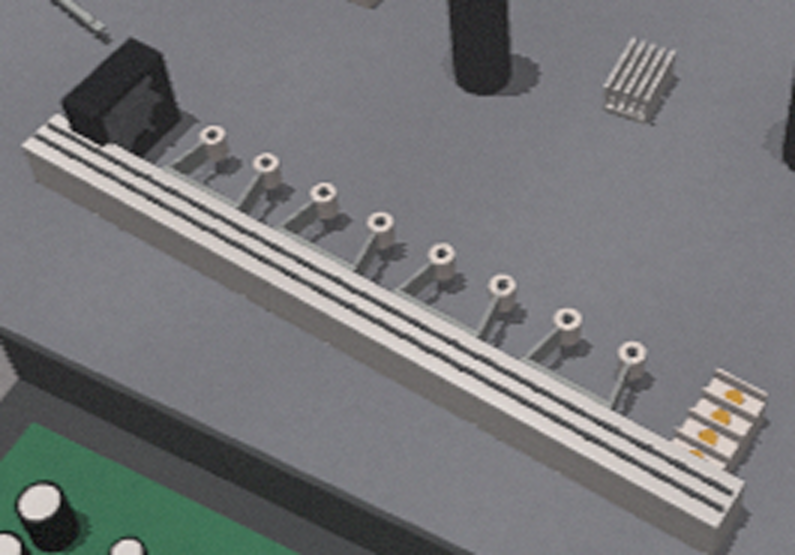

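The crops show the rollers clearly, as white rings. In the top crop they run from (163,141) to (616,180), and in the scene crop from (632,353) to (213,134). Fan end is at -y, so cap_115 goes beside it.

```bash
cat > rail.py <<'E'
from h import *
t=np.array([(163,141),(226,147),(292,152),(356,157),(422,163),(486,168),(552,175),(616,180)])
s=np.array([(632,353),(568,319),(503,286),(442,254),(380,222),(323,192),(266,162),(213,134)])
t=(t+.5)/3.2-.5+[225,145]; s=(s+.5)/3-.5+[140,180]
X=np.array([tri(a,b) for a,b in zip(s,t)]); print(X.round(4))
A=np.array([.5*(atz("top",b,.029)+atz("scene",a,.029)) for a,b in zip(s,t)])
print("diff",np.array([(atz("top",b,.029)-atz("scene",a,.029))[:2] for a,b in zip(s,t)]).round(4).tolist())
p=.5*(A[0::2]+A[1::2])[:,:2]; print("pairmid",p.round(4), np.linalg.norm(np.diff(p,axis=0),axis=1), "sep",np.linalg.norm(A[0::2]-A[1::2],axis=1))
v=p[0]-p[3]+ (p[1]-p[2])/3; yh=v/np.linalg.norm(v); xh=np.array([yh[1],-yh[0]]); print("yaw",np.degrees(np.arctan2(xh[1],xh[0])),xh)
for n,c,off,k in (("top",[(36,22),(33,68),(761,85),(759,129)],(225,145),3.2),("scene",[(22,147),(55,115),(742,482),(722,526)],(140,180),3)):
    for q in c: 
        X=atz(n,(np.array(q)+.5)/k-.5+off,.034)[:2]; print(n,X.round(4),"rel mean roller:",((X-p.mean(0))@xh).round(4),((X-p.mean(0))@yh).round(4))
E
python3 rail.py
```

```text
[[ 0.6225  0.0865  0.0274]
 [ 0.6186  0.0467  0.0276]
 [ 0.6154  0.0053  0.0275]
 [ 0.612  -0.0349  0.0282]
 [ 0.6082 -0.0768  0.0283]
 [ 0.6048 -0.1169  0.0289]
 [ 0.6005 -0.1586  0.0283]
 [ 0.597  -0.1985  0.0288]]
diff [[-0.0012, -0.0007], [-0.0011, -0.0006], [-0.001, -0.0009], [-0.0004, -0.0009], [-0.0006, -0.0003], [0.0, -0.0004], [-0.0005, -0.0004], [0.0002, -0.0008]]
pairmid [[ 0.6209  0.0667]
 [ 0.6139 -0.0146]
 [ 0.6066 -0.0967]
 [ 0.5989 -0.1784]] [0.08167285 0.08243464 0.08204134] sep [0.0398769  0.04044639 0.04040599 0.04022223]
yaw -5.1319127659505455 [ 0.9959914  -0.08944906]
top [0.6976 0.1665] rel mean roller: 0.0673 0.2292
top [0.6679 0.1678] rel mean roller: 0.0376 0.2279
top [ 0.6569 -0.2909] rel mean roller: 0.0677 -0.23
top [ 0.6287 -0.2886] rel mean roller: 0.0394 -0.2303
scene [ 0.6586 -0.2888] rel mean roller: 0.0692 -0.2278
scene [ 0.63   -0.2872] rel mean roller: 0.0406 -0.2287
scene [0.6699 0.1686] rel mean roller: 0.0396 0.2289
scene [0.6963 0.1693] rel mean roller: 0.0657 0.2319
```

Can heights triangulate to within 0.5 mm of nominal. Rollers are 82 mm apart, at 28 mm high, and the rail's front edge is where it should be. I'll keep the tool aligned with the rail throughout, so the helper works out shifts in tool axes.

```bash
cat > g.py <<'E'
import numpy as np, sys
from workcell import readout
from scipy.spatial.transform import Rotation as Ro
xh=np.array([.99599,-.08945,0]); yt=np.array([-.08945,-.99599,0]); R=np.c_[xh,yt,[0,0,-1]]
cap={115:(.4304,.1152),100:(.4612,-.0932),85:(.4698,.3217),70:(.4397,-.2662)}
M=np.array([.6258,-.0572]); home={c:M+k*.082*-yt[:2] for c,k in((115,-1.5),(100,-.5),(85,.5),(70,1.5))}
s=readout.observe(); O=s["orientation"]; p=s["tool_pos"]
f=lambda v:np.round(v,2).tolist()
def to(n,x,y,z): print(n,"shift cm",f(100*O.T@(np.array([x,y,z])-p)))
print("t",s["time_s"],p.round(4),"open",s["opening"],"F",s["force"].round(1),"turn deg",f(np.degrees(Ro.from_matrix(O.T@R).as_rotvec())))
c=int(sys.argv[1]); to("cap",*cap[c],.2); to("home",*home[c],.2); to("pre",*(home[c]-.075*xh[:2]),.2)
E
python3 g.py 100
```

```text
t 0.1 [ 0.166  -0.5238  0.2446] open 1.0059667902296643 F [ 0.6 -0.3 -0.3] turn deg [-0.09, 0.01, 22.71]
cap shift cm [41.14, -32.13, 4.52]
home shift cm [56.34, -26.81, 4.51]
pre shift cm [49.42, -29.71, 4.51]
```

Request:
carry_out([
  [[41.14,-32.13,4.5,-0.09,0,22.71,8.5],[41.14,-32.13,4.5,-0.09,0,22.71,8.5],[41.14,-32.13,4.5,-0.09,0,22.71,8.5],[41.14,-32.13,4.5,-0.09,0,22.71,8.5],[41.14,-32.13,4.5,-0.09,0,22.71,8.5],[41.14,-32.13,4.5,-0.09,0,22.71,8.5],[41.14,-32.13,4.5,-0.09,0,22.71,8.5],[41.14,-32.13,4.5,-0.09,0,22.71,8.5]],
], grip_force=60)

```text
time_s: 0.9
tool_pos: [0.3913, -0.1949, 0.2108]
orientation: [[0.996, -0.09, 0.0], [-0.09, -0.996, -0.002], [0.0, 0.002, -1.0]]
force: [1.1, -0.4, 0.2]
opening: 0.997
grasp_force: 0.0
```

```bash
python3 g.py 100
```

```text
t 0.9 [ 0.3913 -0.1949  0.2108] open 0.9965849302450297 F [ 1.1 -0.4  0.2] turn deg [0.09, -0.02, -0.02]
cap shift cm [6.05, -10.76, 1.07]
home shift cm [22.12, -11.73, 1.07]
pre shift cm [14.62, -11.72, 1.07]
```

Request:
carry_out([
  [[4,-7,0.8,0,0,0,8.5],[4,-7,0.8,0,0,0,8.5],[4,-7,0.8,0,0,0,8.5],[4,-7,0.8,0,0,0,8.5],[4,-7,0.8,0,0,0,8.5]],
])

```text
time_s: 1.4
tool_pos: [0.4362, -0.1313, 0.2029]
orientation: [[0.996, -0.09, -0.0], [-0.09, -0.996, -0.002], [-0.0, 0.002, -1.0]]
force: [-0.2, -1.0, 0.7]
opening: 0.999
grasp_force: 0.0
```

```bash
python3 g.py 100
```

```text
t 1.4 [ 0.4362 -0.1313  0.2029] open 0.9993854981622402 F [-0.2 -1.   0.7] turn deg [0.1, 0.02, -0.06]
cap shift cm [2.14, -4.02, 0.28]
home shift cm [18.21, -5.0, 0.27]
pre shift cm [10.71, -4.99, 0.27]
```

Request:
carry_out([
  [[2.14,-4.02,0.3,0.1,0,0,8.5],[2.14,-4.02,0.3,0.1,0,0,8.5],[2.14,-4.02,3.3,0.1,0,0,8.5],[2.14,-4.02,6.3,0.1,0,0,8.5],[2.14,-4.02,9.3,0.1,0,0,8.5],[2.14,-4.02,12.3,0.1,0,0,8.5],[2.14,-4.02,14.3,0.1,0,0,8.5],[2.14,-4.02,14.3,0.1,0,0,8.5]],
])

```text
time_s: 2.2
tool_pos: [0.459, -0.0935, 0.0578]
orientation: [[0.996, -0.092, -0.005], [-0.092, -0.996, 0.002], [-0.005, -0.001, -1.0]]
force: [-0.5, -0.1, 0.5]
opening: 0.997
grasp_force: 0.0
```

```bash
python3 g.py 100
```

```text
t 2.2 [ 0.459  -0.0935  0.0578] open 0.9972726125494463 F [-0.5 -0.1  0.5] turn deg [-0.07, 0.28, -0.14]
cap shift cm [0.15, -0.06, -14.22]
home shift cm [16.22, -1.06, -14.3]
pre shift cm [8.72, -1.04, -14.26]
```

Request:
carry_out([
  [[0.15,0,0,0,0,0,8.5],[0.15,0,0,0,0,0,3.2],[0.15,0,0,0,0,0,3.2],[0.15,0,0,0,0,0,3.2],[0.15,0,0,0,0,0,3.2],[0.15,0,0,0,0,0,3.2],[0.15,0,0,0,0,0,3.2],[0.15,0,0,0,0,0,3.2]],
], grip_force=80)

```text
time_s: 3.0
tool_pos: [0.4638, -0.0932, 0.0609]
orientation: [[0.996, -0.089, 0.002], [-0.089, -0.996, -0.001], [0.002, 0.001, -1.0]]
force: [-1.3, -0.5, 5.0]
opening: 0.404
grasp_force: 78.7
```

```bash
python3 g.py 100
```

```text
t 3.0 [ 0.4638 -0.0932  0.0609] open 0.404046444013313 F [-1.3 -0.5  5. ] turn deg [0.03, -0.11, 0.01]
cap shift cm [-0.24, 0.03, -13.91]
home shift cm [15.84, -0.92, -13.88]
pre shift cm [8.34, -0.92, -13.89]
```

Request:
carry_out([
  [[0,0,-0.3,0,0,0,3.2],[1,0,-0.4,0,0,0,3.2],[3,-0.4,-0.4,0,0,0,3.2],[5,-0.95,-0.4,0,0,0,3.2],[7,-0.95,-0.4,0,0,0,3.2],[9,-0.95,-0.4,0,0,0,3.2],[10,-0.95,-0.4,0,0,0,3.2],[10,-0.95,-0.4,0,0,0,3.2]],
])

```text
time_s: 3.8
tool_pos: [0.5652, -0.0926, 0.0638]
orientation: [[0.996, -0.089, 0.001], [-0.089, -0.996, -0.0], [0.001, -0.0, -1.0]]
force: [-0.8, 0.5, -0.8]
opening: 0.403
grasp_force: 79.5
```

```bash
python3 g.py 100; python3 - <<'E'
from h import *
S=eyes.get_image("scene")[:,:,::-1]; cv2.imwrite("pics/s1.png",cv2.resize(S[110:330,150:420],None,fx=2.6,fy=2.6,interpolation=cv2.INTER_CUBIC))
E
```

```text
t 3.8 [ 0.5652 -0.0926  0.0638] open 0.4032433586216213 F [-0.8  0.5 -0.8] turn deg [-0.0, -0.08, 0.02]
cap shift cm [-10.33, 0.99, -13.63]
home shift cm [5.74, 0.03, -13.61]
pre shift cm [-1.76, 0.03, -13.62]
```

View pics/s1.png

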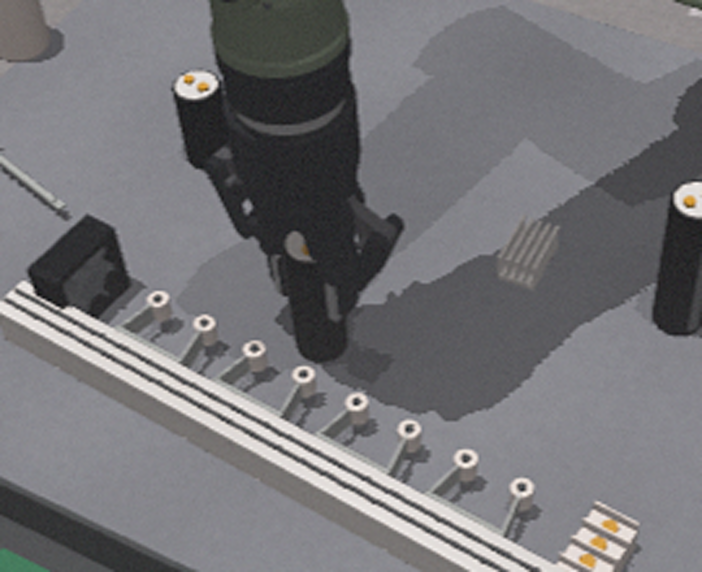

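The can is held upright at (320,330) in the crop, in front of the second clip from the fan. Pushing it in.

Request:
carry_out([
  [[1,0.03,0.15,0,0,0,3.2],[2,0.03,0.15,0,0,0,3.2],[3,0.03,0.15,0,0,0,3.2],[4,0.03,0.15,0,0,0,3.2],[5,0.03,0.15,0,0,0,3.2],[6,0.03,0.15,0,0,0,3.2],[6,0.03,0.15,0,0,0,3.2],[6,0.03,0.15,0,0,0,3.2]],
])

```text
time_s: 4.65
tool_pos: [0.6232, -0.0983, 0.0623]
orientation: [[0.996, -0.09, -0.001], [-0.09, -0.996, -0.0], [-0.001, 0.0, -1.0]]
force: [-4.5, -0.2, 1.5]
opening: 0.405
grasp_force: 80.2
```

```bash
python3 g.py 100
```

```text
t 4.65 [ 0.6232 -0.0983  0.0623] open 0.4053317819440013 F [-4.5 -0.2  1.5] turn deg [0.02, 0.07, -0.01]
cap shift cm [-16.2, 0.95, -13.75]
home shift cm [-0.13, -0.01, -13.77]
pre shift cm [-7.63, -0.01, -13.76]
```

Request:
carry_out([
  [[0,0,0.1,0,0,0,5.5],[0,0,0.1,0,0,0,5.5],[0,0,0.1,0,0,0,5.5],[0,0,-1,0,0,0,6],[0,0,-5,0,0,0,6],[0,0,-10,0,0,0,8.5],[0,0,-13.8,0,0,0,8.5],[0,0,-13.8,0,0,0,8.5]],
])

```text
time_s: 5.45
tool_pos: [0.6274, -0.0991, 0.2084]
orientation: [[0.996, -0.089, 0.013], [-0.089, -0.996, -0.003], [0.013, 0.002, -1.0]]
force: [0.5, -0.0, 1.3]
opening: 0.995
grasp_force: 0.0
```

```bash
python3 g.py 115
```

```text
t 5.45 [ 0.6274 -0.0991  0.2084] open 0.9949600334921698 F [ 0.5 -0.   1.3] turn deg [0.11, -0.74, 0.01]
cap shift cm [-21.54, -19.58, 0.53]
home shift cm [-0.54, 8.14, 0.85]
pre shift cm [-8.04, 8.14, 0.76]
```

Request:
carry_out([
  [[-4,-3.6,0,0,0,0,8.5],[-8,-7.2,0,0,0,0,8.5],[-12,-10.8,0,0,0,0,8.5],[-16,-14.4,0,0,0,0,8.5],[-19,-18,0,0,0,0,8.5],[-21,-19.6,0,0,0,0,8.5],[-21,-19.6,0,0,0,0,8.5],[-21,-19.6,0,0,0,0,8.5]],
])

```text
time_s: 6.25
tool_pos: [0.43, 0.0697, 0.2009]
orientation: [[0.999, -0.033, 0.002], [-0.033, -0.999, 0.037], [0.001, -0.037, -0.999]]
force: [0.4, 0.6, -0.2]
opening: 1.0
grasp_force: 0.0
```

```bash
python3 g.py 115; python3 - <<'E'
from h import *
T=eyes.get_image("top")[:,:,::-1]; S=eyes.get_image("scene")[:,:,::-1]
cv2.imwrite("pics/s2.png",np.hstack([cv2.resize(S[130:330,150:350],(400,400)),cv2.resize(T[130:330,240:440],(400,400))]))
E
```

```text
t 6.25 [0.43   0.0697 0.2009] open 1.000392962878931 F [ 0.4  0.6 -0.2] turn deg [-2.14, 0.03, 3.21]
cap shift cm [-0.11, -4.55, 0.26]
home shift cm [19.3, 24.29, -0.81]
pre shift cm [11.81, 23.87, -0.79]
```

View pics/s2.png

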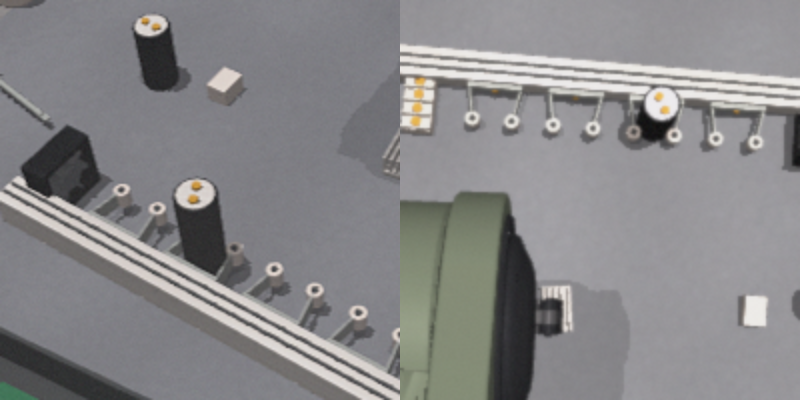

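cap_100 stands upright between its rollers at (200,225) left and (660,105) right. The arm is still lagging, so I'll finish the approach and measure the seating from the same images.

Request:
carry_out([
  [[0,-4.3,0,-2.1,0,3.2,8.5],[0,-4.3,0,-2.1,0,3.2,8.5],[0,-4.3,0,-2.1,0,3.2,8.5],[0,-4.3,0,-2.1,0,3.2,8.5],[0,-4.3,0,-2.1,0,3.2,8.5]],
])

```text
time_s: 6.85
tool_pos: [0.4299, 0.0677, 0.2019]
orientation: [[0.999, -0.037, -0.002], [-0.037, -0.999, 0.036], [-0.003, -0.036, -0.999]]
force: [-0.1, 0.5, -0.4]
opening: 0.997
grasp_force: 0.0
```

```bash
cat > seat.py <<'E'
from h import *
import sys; c=int(sys.argv[1])
from g import home,xh,yt
i={n:eyes.get_image(n)[:,:,::-1] for n in("top","scene")}; G=[*home[c],c/1000]
for n in i:
    b,ax=disc(i[n],proj(n,G)); d=atz(n,b,c/1000)-G; print("seat",n,np.round(ax,1),"dx,dy(tool) mm",(1000*d@xh).round(1),(1000*d@yt).round(1))
E
python3 seat.py 100; python3 g.py 115
```

```text
t 6.85 [0.4299 0.0677 0.2019] open 0.9966595202474691 F [-0.1  0.5 -0.4] turn deg [-2.06, 0.22, 3.0]
cap shift cm [3.72, 15.96, -0.39]
home shift cm [19.82, 15.85, -0.43]
pre shift cm [12.33, 15.45, -0.4]
seat top [18.2 28.1] dx,dy(tool) mm 2.1 -3.3
seat scene [14.7 19.6] dx,dy(tool) mm -2.4 0.1
t 6.95 [0.4298 0.0678 0.202 ] open 0.9993588603626733 F [ 0.4  0.4 -0.8] turn deg [-2.06, 0.21, 3.01]
cap shift cm [-0.12, -4.73, 0.37]
home shift cm [19.4, 24.04, -0.72]
pre shift cm [11.91, 23.65, -0.69]
```

```bash
python3 -c "
from workcell import readout
s=readout.observe();print(s['joint_positions'].round(3),s['joint_vel'].round(3))"
```

```text
[-0.038  0.152 -0.544  0.878  0.036  3.141] [ 0.001 -0.002 -0.001 -0.001 -0.001 -0.   ]
```

Joint 6 has reached its 3.14 limit. A half turn gives the same grasp, so I'll turn the wrist by about -177° and work with the flipped frame (tool x = away from the rail) from here on.

Request:
carry_out([
  [[0,0,0,0,0,-8.5,8.5],[0,0,0,0,0,-17,8.5],[0,0,0,0,0,-25,8.5],[0,0,0,0,0,-33,8.5],[0,0,0,0,0,-41,8.5],[0,0,0,0,0,-49,8.5],[0,0,0,0,0,-57,8.5],[0,0,0,0,0,-65,8.5]],
])

```text
time_s: 7.75
tool_pos: [0.4298, 0.0678, 0.2021]
orientation: [[0.451, 0.893, -0.001], [0.892, -0.45, 0.036], [0.032, -0.017, -0.999]]
force: [0.3, 0.1, 0.1]
opening: 0.994
grasp_force: 0.0
```

Request:
carry_out([
  [[0,0,0,0,0,-8.5,8.5],[0,0,0,0,0,-17,8.5],[0,0,0,0,0,-25,8.5],[0,0,0,0,0,-33,8.5],[0,0,0,0,0,-41,8.5],[0,0,0,0,0,-49,8.5],[0,0,0,0,0,-57,8.5],[0,0,0,0,0,-65,8.5]],
])

```text
time_s: 8.55
tool_pos: [0.4298, 0.0678, 0.2021]
orientation: [[-0.619, 0.786, -0.001], [0.785, 0.618, 0.036], [0.029, 0.021, -0.999]]
force: [-0.9, 0.6, -0.0]
opening: 0.997
grasp_force: 0.0
```

Request:
carry_out([
  [[0,0,0,0,0,-8,8.5],[0,0,0,0,0,-16,8.5],[0,0,0,0,0,-24,8.5],[0,0,0,0,0,-32,8.5],[0,0,0,0,0,-40,8.5],[0,0,0,0,0,-47,8.5],[0,0,0,0,0,-47,8.5],[0,0,0,0,0,-47,8.5]],
])

```text
time_s: 9.35
tool_pos: [0.4298, 0.0678, 0.2021]
orientation: [[-0.996, 0.092, -0.001], [0.092, 0.995, 0.036], [0.005, 0.036, -0.999]]
force: [0.6, -0.2, -0.2]
opening: 0.998
grasp_force: 0.0
```

```bash
sed -i 's/R=np.c_\[xh,yt,/R=np.c_[-xh,-yt,/' g.py; cat > seat.py <<'E'
from h import *
import sys; c=int(sys.argv[1])
from g import home,xh,yt
z=c/1000+.003; G=np.array([*home[c],z])
for n in("top","scene"):
    i=eyes.get_image(n).astype(int); x,y=map(int,proj(n,G).round()); r=11
    w=i[y-r:y+r+1,x-r:x+r+1]; m=w[:,:,0]-w[:,:,2]>60
    k,l,s,ce=cv2.connectedComponentsWithStats(m.astype(np.uint8)); o=np.argsort(-s[1:,4])[:2]+1
    d=atz(n,ce[o].mean(0)+[x-r,y-r],z)-G; print("seat",n,s[1:,4],"dx,dy mm",(1000*d@xh).round(1),(1000*d@yt).round(1))
E
python3 seat.py 100;python3 g.py 115
```

```text
t 9.35 [0.4298 0.0678 0.2021] open 0.9979314206614321 F [ 0.6 -0.2 -0.2] turn deg [2.05, -0.26, -0.12]
cap shift cm [-4.6, -15.74, -0.38]
home shift cm [-20.67, -14.75, -0.42]
pre shift cm [-13.17, -14.77, -0.38]
seat top [14 15] dx,dy mm -1.0 -0.5
seat scene [14 20] dx,dy mm -1.7 -0.4
t 9.45 [0.4298 0.0678 0.202 ] open 0.9957207634775654 F [-0.6 -0.1 -1. ] turn deg [2.05, -0.26, -0.08]
cap shift cm [0.37, 4.71, 0.37]
home shift cm [-20.67, -22.96, -0.71]
pre shift cm [-13.17, -22.97, -0.68]
```

cap_100 measures 1–1.7 mm from the estimated home, with the jaws closed round it, which is within calibration error. On to cap_115.

Request:
carry_out([
  [[0.37,4.71,0.37,2.05,-0.26,0,8.5],[0.37,4.71,0.37,2.05,-0.26,0,8.5],[0.37,4.71,0.37,2.05,-0.26,0,8.5],[0.37,4.71,0.37,2.05,-0.26,0,8.5]],
])

```text
time_s: 9.85
tool_pos: [0.4302, 0.1148, 0.2]
orientation: [[-0.996, 0.09, -0.0], [0.09, 0.996, -0.0], [0.0, -0.0, -1.0]]
force: [-0.3, -0.4, 1.3]
opening: 0.994
grasp_force: 0.0
```

```bash
python3 g.py 115
```

```text
t 9.85 [0.4302 0.1148 0.2   ] open 0.9943408984847024 F [-0.3 -0.4  1.3] turn deg [-0.01, -0.02, -0.01]
cap shift cm [-0.02, 0.04, -0.0]
home shift cm [-21.03, -27.68, -0.0]
pre shift cm [-13.53, -27.68, 0.0]
```

Request:
carry_out([
  [[0,0,4,0,0,0,8.5],[0,0,7,0,0,0,8.5],[0,0,10,0,0,0,8.5],[0,0,12,0,0,0,8.5],[0,0,12.9,0,0,0,8.5],[0,0,12.9,0,0,0,8.5],[0,0,12.9,0,0,0,3.2],[0,0,12.9,0,0,0,3.2]],
])

```text
time_s: 10.65
tool_pos: [0.4315, 0.115, 0.0722]
orientation: [[-0.996, 0.09, 0.002], [0.09, 0.996, 0.0], [-0.002, 0.0, -1.0]]
force: [0.2, -0.0, -0.6]
opening: 0.688
grasp_force: 0.0
```

Request:
carry_out([
  [[0,0,0,0,0,0,3.2],[0,0,0,0,0,0,3.2],[0,0,0,0,0,0,3.2],[0,0,0,0,0,0,3.2],[0,0,0,0,0,0,3.2]],
])

```text
time_s: 11.15
tool_pos: [0.4311, 0.1151, 0.0721]
orientation: [[-0.996, 0.089, 0.002], [0.089, 0.996, -0.001], [-0.002, -0.0, -1.0]]
force: [-1.0, -1.2, 5.8]
opening: 0.402
grasp_force: 78.8
```

```bash
python3 g.py 115
```

```text
t 11.15 [0.4311 0.1151 0.0721] open 0.4024601402811826 F [-1.  -1.2  5.8] turn deg [-0.02, 0.12, 0.03]
cap shift cm [0.05, -0.0, -12.79]
home shift cm [-20.94, -27.73, -12.74]
pre shift cm [-13.44, -27.73, -12.75]
```

Request:
carry_out([
  [[0,0,-1.5,0,0,0,3.2],[0,0,-3,0,0,0,3.2],[-3,0,-3,0,0,0,3.2],[-6,-1,-3,0,0,0,3.2],[-9,-4,-3,0,0,0,3.2],[-11,-7,-3,0,0,0,3.2],[-11,-10,-3,0,0,0,3.2],[-11,-13,-3,0,0,0,3.2]],
])

```text
time_s: 11.95
tool_pos: [0.5287, -0.0253, 0.101]
orientation: [[-0.996, 0.089, 0.0], [0.089, 0.996, -0.0], [-0.0, -0.0, -1.0]]
force: [-0.3, -1.0, -2.5]
opening: 0.401
grasp_force: 79.9
```

Request:
carry_out([
  [[0,-3,0,0,0,0,3.2],[0,-6,0,0,0,0,3.2],[0,-9,0,0,0,0,3.2],[0,-12,0,0,0,0,3.2],[0,-14,0,0,0,0,3.2],[0,-14.7,0,0,0,0,3.2],[0,-14.7,0,0,0,0,3.2],[0,-14.7,0,0,0,0,3.2]],
])

```text
time_s: 12.75
tool_pos: [0.5151, -0.1695, 0.101]
orientation: [[-0.996, 0.088, -0.0], [0.088, 0.996, 0.001], [0.0, 0.001, -1.0]]
force: [-0.6, 0.6, -2.0]
opening: 0.403
grasp_force: 79.9
```

```bash
python3 g.py 115
```

```text
t 12.75 [ 0.5151 -0.1695  0.101 ] open 0.40272747408107756 F [-0.6  0.6 -2. ] turn deg [0.05, -0.03, 0.06]
cap shift cm [10.95, 27.62, -9.87]
home shift cm [-10.02, -0.12, -9.91]
pre shift cm [-2.52, -0.11, -9.9]
```

Request:
carry_out([
  [[0,-0.1,1.3,0,0,0,3.2],[0,-0.1,2.6,0,0,0,3.2],[-1,-0.1,2.7,0,0,0,3.2],[-3,-0.1,2.7,0,0,0,3.2],[-5,-0.1,2.7,0,0,0,3.2],[-6,-0.1,2.7,0,0,0,3.2],[-7,-0.1,2.7,0,0,0,3.2],[-8,-0.1,2.7,0,0,0,3.2]],
])

```text
time_s: 13.55
tool_pos: [0.5933, -0.1784, 0.073]
orientation: [[-0.996, 0.089, -0.005], [0.089, 0.996, -0.0], [0.005, -0.001, -1.0]]
force: [-5.6, -0.8, -0.3]
opening: 0.406
grasp_force: 79.9
```

Request:
carry_out([
  [[-1,0,0,0,0,0,3.2],[-2,0,0,0,0,0,3.2],[-2.2,0,0,0,0,0,3.2],[-2.2,0,0,0,0,0,3.2]],
])

```text
time_s: 13.95
tool_pos: [0.6173, -0.1806, 0.0738]
orientation: [[-0.996, 0.089, 0.001], [0.089, 0.996, 0.0], [-0.001, 0.0, -1.0]]
force: [1.7, -0.4, -5.1]
opening: 0.406
grasp_force: 79.9
```

```bash
python3 g.py 115
```

```text
t 13.95 [ 0.6173 -0.1806  0.0738] open 0.4062094597880632 F [ 1.7 -0.4 -5.1] turn deg [0.01, 0.04, 0.03]
cap shift cm [21.24, 27.81, -12.63]
home shift cm [0.25, 0.07, -12.62]
pre shift cm [7.75, 0.08, -12.63]
```

Request:
carry_out([
  [[0,0,0.15,0,0,0,3.2],[0,0,0.15,0,0,0,5.5],[0,0,0.15,0,0,0,5.5],[0,0,0.15,0,0,0,5.5],[0,0,-2,0,0,0,5.8],[0,0,-6,0,0,0,5.8],[0,0,-10,0,0,0,8.5],[0,0,-13.5,0,0,0,8.5]],
])

```text
time_s: 14.75
tool_pos: [0.6167, -0.1807, 0.2112]
orientation: [[-0.996, 0.089, 0.001], [0.089, 0.996, -0.0], [-0.001, -0.0, -1.0]]
force: [0.7, 0.3, 0.7]
opening: 0.982
grasp_force: 0.0
```

Request:
carry_out([
  [[5,0,0,0,0,0,8.5],[9,5,0,0,0,0,8.5],[12,10,0,0,0,0,8.5],[15,15,0,0,0,0,8.5],[15,20,0,0,0,0,8.5],[15,25,0,0,0,0,8.5],[15,30,0,0,0,0,8.5],[15,35,0,0,0,0,8.5]],
])

```text
time_s: 15.55
tool_pos: [0.4959, 0.1561, 0.2096]
orientation: [[-0.996, 0.089, 0.001], [0.089, 0.996, 0.0], [-0.001, 0.0, -1.0]]
force: [0.3, -1.0, 0.5]
opening: 0.995
grasp_force: 0.0
```

```bash
python3 seat.py 115 | grep seat; python3 seat.py 100|grep seat; python3 g.py 85
```

```text
seat top [15 14] dx,dy mm 1.9 0.6
seat scene [16 17] dx,dy mm 0.8 0.5
seat top [14 15] dx,dy mm -1.0 -0.5
seat scene [14 20] dx,dy mm -1.7 -0.4
t 15.75 [0.4959 0.1551 0.2091] open 0.9959793161190789 F [-1.3 -0.5 -0.1] turn deg [-0.03, 0.0, 0.19]
cap shift cm [4.04, 16.37, 0.9]
home shift cm [-14.78, -15.93, 0.91]
pre shift cm [-7.28, -15.91, 0.91]
```

cap_115 sits 2.6 mm deeper than cap_100, so cap_100 will want a nudge later. Next, cap_85.

Request:
carry_out([
  [[1,4,0.9,0,0,0,8.5],[2,8,0.9,0,0,0,8.5],[3,12,0.9,0,0,0,8.5],[4,15,0.9,0,0,0,8.5],[4.04,16.37,0.9,0,0,0,8.5],[4.04,16.37,0.9,0,0,0,8.5],[4.04,16.37,0.9,0,0,0,8.5],[4.04,16.37,0.9,0,0,0,8.5]],
])

```text
time_s: 16.55
tool_pos: [0.4712, 0.3189, 0.2]
orientation: [[-0.996, 0.092, -0.0], [0.092, 0.996, -0.001], [0.0, -0.001, -1.0]]
force: [-0.1, -0.9, -0.8]
opening: 0.992
grasp_force: 0.0
```

```bash
python3 g.py 85
```

```text
t 16.55 [0.4712 0.3189 0.2   ] open 0.9918870651018178 F [-0.1 -0.9 -0.8] turn deg [-0.04, -0.01, -0.12]
cap shift cm [0.17, 0.26, -0.0]
home shift cm [-18.83, -31.94, 0.02]
pre shift cm [-11.33, -31.96, 0.02]
```

Request:
carry_out([
  [[0.17,0.2,4,0,0,0,8.5],[0.17,0.2,7,0,0,0,8.5],[0.17,0.2,10,0,0,0,8.5],[0.17,0.2,13,0,0,0,8.5],[0.17,0.2,14.4,0,0,0,8.5],[0.17,0.2,14.4,0,0,0,8.5],[0.17,0.2,14.4,0,0,0,3.2],[0.17,0.2,14.4,0,0,0,3.2]],
])

```text
time_s: 17.35
tool_pos: [0.4704, 0.3229, 0.0574]
orientation: [[-0.996, 0.09, 0.002], [0.09, 0.996, 0.001], [-0.002, 0.001, -1.0]]
force: [0.9, -0.3, 1.0]
opening: 0.685
grasp_force: 0.0
```

Request:
carry_out([
  [[0,0,0,0,0,0,3.2],[0,0,0,0,0,0,3.2],[0,0,0,0,0,0,3.2],[0,0,0,0,0,0,3.2],[0,0,0,0,0,0,3.2]],
])

```text
time_s: 17.85
tool_pos: [0.4701, 0.3229, 0.0574]
orientation: [[-0.996, 0.089, 0.002], [0.089, 0.996, -0.0], [-0.002, 0.0, -1.0]]
force: [-0.4, -1.9, 5.2]
opening: 0.407
grasp_force: 78.9
```

```bash
python3 g.py 85
```

```text
t 17.85 [0.4701 0.3229 0.0574] open 0.4066944213946631 F [-0.4 -1.9  5.2] turn deg [0.01, 0.13, 0.01]
cap shift cm [-0.02, -0.12, -14.26]
home shift cm [-18.94, -32.37, -14.22]
pre shift cm [-11.44, -32.37, -14.23]
```

Request:
carry_out([
  [[0,0,-1.5,0,0,0,3.2],[0,0,-3,0,0,0,3.2],[-2,-3,-3,0,0,0,3.2],[-4,-7,-3,0,0,0,3.2],[-6,-11,-3,0,0,0,3.2],[-8,-15,-3,0,0,0,3.2],[-9,-19,-3,0,0,0,3.2],[-9,-23,-3,0,0,0,3.2]],
])

```text
time_s: 18.65
tool_pos: [0.5401, 0.084, 0.0866]
orientation: [[-0.996, 0.089, 0.003], [0.089, 0.996, -0.0], [-0.003, 0.0, -1.0]]
force: [-0.1, 0.1, -1.0]
opening: 0.402
grasp_force: 79.8
```

Request:
carry_out([
  [[0,-3,0,0,0,0,3.2],[0,-6,0,0,0,0,3.2],[0,-8,0,0,0,0,3.2],[0,-9.4,0,0,0,0,3.2],[0,-9.4,0,0,0,0,3.2],[0,-9.4,0,0,0,0,3.2]],
])

```text
time_s: 19.25
tool_pos: [0.53, -0.0073, 0.0862]
orientation: [[-0.996, 0.089, 0.0], [0.089, 0.996, 0.001], [-0.0, 0.001, -1.0]]
force: [0.7, -0.1, -1.3]
opening: 0.404
grasp_force: 79.8
```

```bash
python3 g.py 85
```

```text
t 19.25 [ 0.53   -0.0073  0.0862] open 0.40383197686429956 F [ 0.7 -0.1 -1.3] turn deg [0.04, 0.01, 0.02]
cap shift cm [8.93, 32.24, -11.36]
home shift cm [-9.99, -0.01, -11.38]
pre shift cm [-2.49, -0.01, -11.38]
```

Request:
carry_out([
  [[0,0,1.3,0,0,0,3.2],[0,0,2.6,0,0,0,3.2],[-1,0,2.7,0,0,0,3.2],[-3,0,2.7,0,0,0,3.2],[-5,0,2.7,0,0,0,3.2],[-6,0,2.7,0,0,0,3.2],[-7,0,2.7,0,0,0,3.2],[-8,0,2.7,0,0,0,3.2]],
])

```text
time_s: 20.05
tool_pos: [0.6077, -0.0147, 0.0583]
orientation: [[-0.996, 0.089, -0.005], [0.089, 0.996, -0.0], [0.005, -0.001, -1.0]]
force: [-4.9, -0.7, 1.7]
opening: 0.403
grasp_force: 80.0
```

Request:
carry_out([
  [[-1,0,0,0,0,0,3.2],[-2,0,0,0,0,0,3.2],[-2.4,0,0,0,0,0,3.2],[-2.4,0,0,0,0,0,3.2],[-2.4,0,0,0,0,0,3.2]],
])

```text
time_s: 20.55
tool_pos: [0.6298, -0.0168, 0.0584]
orientation: [[-0.996, 0.089, -0.008], [0.089, 0.996, 0.0], [0.008, -0.001, -1.0]]
force: [-9.7, -0.2, 5.4]
opening: 0.402
grasp_force: 81.2
```

```bash
python3 g.py 85
```

```text
t 20.55 [ 0.6298 -0.0168  0.0584] open 0.4015701633570017 F [-9.7 -0.2  5.4] turn deg [-0.03, -0.44, 0.02]
cap shift cm [19.07, 32.28, -14.04]
home shift cm [0.15, 0.03, -14.16]
pre shift cm [7.65, 0.03, -14.11]
```

Contact with the back plate came at +1.4 mm, so cap_115 (+1.3) is home, this one is too, and cap_100 is about 2.6 mm short.

Request:
carry_out([
  [[0.2,0,0.1,0,0,0,3.2],[0.2,0,0.1,0,0,0,5.5],[0.2,0,0.1,0,0,0,5.5],[0.2,0,0.1,0,0,0,5.5],[0.2,0,-2,0,0,0,5.8],[0.2,0,-6,0,0,0,5.8],[0.2,0,-10,0,0,0,8.5],[0.2,0,-14.2,0,0,0,8.5]],
])

```text
time_s: 21.35
tool_pos: [0.6316, -0.0168, 0.2024]
orientation: [[-0.996, 0.089, 0.0], [0.089, 0.996, 0.0], [-0.0, 0.0, -1.0]]
force: [0.6, 0.1, -0.2]
opening: 0.981
grasp_force: 0.0
```

Request:
carry_out([
  [[4,-3,0,0,0,0,8.5],[8,-6,0,0,0,0,8.5],[12,-9,0,0,0,0,8.5],[15,-13,0,0,0,0,8.5],[17,-17,0,0,0,0,8.5],[19,-21,0,0,0,0,8.5],[20,-24,0,0,0,0,8.5],[20,-24,0,0,0,0,8.5]],
])

```text
time_s: 22.15
tool_pos: [0.4103, -0.2416, 0.2016]
orientation: [[-0.996, 0.095, 0.001], [0.095, 0.996, -0.002], [-0.002, -0.002, -1.0]]
force: [0.6, -0.1, -0.6]
opening: 0.998
grasp_force: 0.0
```

```bash
python3 seat.py 85 | grep seat;python3 seat.py 100|grep seat; python3 g.py 70
```

```text
seat top [14 14] dx,dy mm -0.1 -0.5
seat scene [19 18] dx,dy mm -0.6 -0.6
seat top [14 15] dx,dy mm -1.0 -0.5
seat scene [14 19] dx,dy mm -1.7 -0.5
t 22.35 [ 0.4114 -0.2374  0.2011] open 0.9951479560941001 F [0.1 0.8 0.5] turn deg [0.02, 0.02, 0.07]
cap shift cm [-3.07, -2.61, 0.11]
home shift cm [-19.78, 32.14, 0.13]
pre shift cm [-12.28, 32.15, 0.13]
```

Request:
carry_out([
  [[-3.07,-2.61,0,0,0,0,8.5],[-3.07,-2.61,0,0,0,0,8.5],[-3.07,-2.61,0,0,0,0,8.5],[-3.07,-2.61,0,0,0,0,8.5]],
])

```text
time_s: 22.75
tool_pos: [0.4392, -0.2655, 0.2008]
orientation: [[-0.996, 0.087, -0.001], [0.087, 0.996, 0.001], [0.001, 0.001, -1.0]]
force: [0.1, 0.0, 0.2]
opening: 0.995
grasp_force: 0.0
```

```bash
python3 g.py 70
```

```text
t 22.75 [ 0.4392 -0.2655  0.2008] open 0.9945374494506245 F [0.1 0.  0.2] turn deg [0.05, -0.05, 0.12]
cap shift cm [-0.06, -0.07, 0.08]
home shift cm [-16.8, 34.68, 0.09]
pre shift cm [-9.3, 34.69, 0.1]
```

Descending to z = 0.054 and gripping.

Request:
carry_out([
  [[0,0,4,0,0,0,8.5],[0,0,7,0,0,0,8.5],[0,0,10,0,0,0,8.5],[0,0,13,0,0,0,8.5],[0,0,14.6,0,0,0,8.5],[0,0,14.6,0,0,0,8.5],[0,0,14.6,0,0,0,3.2],[0,0,14.6,0,0,0,3.2]],
])

```text
time_s: 23.55
tool_pos: [0.44, -0.2671, 0.0564]
orientation: [[-0.996, 0.089, 0.002], [0.089, 0.996, -0.001], [-0.002, -0.001, -1.0]]
force: [0.1, -0.5, 0.1]
opening: 0.688
grasp_force: 0.0
```

Request:
carry_out([
  [[0,0,0,0,0,0,3.2],[0,0,0,0,0,0,3.2],[0,0,0,0,0,0,3.2],[0,0,0,0,0,0,3.2],[0,0,0,0,0,0,3.2]],
])

```text
time_s: 24.05
tool_pos: [0.44, -0.2673, 0.0565]
orientation: [[-0.996, 0.089, 0.002], [0.089, 0.996, -0.001], [-0.002, -0.001, -1.0]]
force: [0.2, 2.0, 6.0]
opening: 0.396
grasp_force: 78.9
```

```bash
python3 g.py 70
```

```text
t 24.05 [ 0.44   -0.2673  0.0565] open 0.39635235022978493 F [0.2 2.  6. ] turn deg [-0.06, 0.12, 0.03]
cap shift cm [0.01, 0.09, -14.35]
home shift cm [-16.67, 34.87, -14.35]
pre shift cm [-9.17, 34.87, -14.37]
```

Request:
carry_out([
  [[0,0,-2,0,0,0,3.2],[-1,0,-4,0,0,0,3.2],[-4,1,-4,0,0,0,3.2],[-7,4,-4,0,0,0,3.2],[-7,8,-4,0,0,0,3.2],[-7,12,-4,0,0,0,3.2],[-7,16,-4,0,0,0,3.2],[-7,20,-4,0,0,0,3.2]],
])

```text
time_s: 24.85
tool_pos: [0.5268, -0.0724, 0.0955]
orientation: [[-0.996, 0.089, 0.001], [0.089, 0.996, -0.0], [-0.001, -0.0, -1.0]]
force: [-0.1, -0.3, -1.3]
opening: 0.396
grasp_force: 79.7
```

Request:
carry_out([
  [[0,4,0,0,0,0,3.2],[0,8,0,0,0,0,3.2],[0,12,0,0,0,0,3.2],[0,14,0,0,0,0,3.2],[0,14.9,0,0,0,0,3.2],[0,14.9,0,0,0,0,3.2],[0,14.9,0,0,0,0,3.2]],
])

```text
time_s: 25.55
tool_pos: [0.54, 0.0737, 0.0952]
orientation: [[-0.996, 0.09, 0.0], [0.09, 0.996, -0.001], [-0.0, -0.001, -1.0]]
force: [-0.6, -0.7, -0.7]
opening: 0.394
grasp_force: 79.8
```

```bash
python3 g.py 70
```

```text
t 25.55 [0.54   0.0737 0.0952] open 0.3935822461208978 F [-0.6 -0.7 -0.7] turn deg [-0.04, 0.01, -0.02]
cap shift cm [6.94, -34.76, -10.46]
home shift cm [-9.72, 0.03, -10.48]
pre shift cm [-2.22, 0.03, -10.48]
```

Lower 3.7 cm (grasp height plus about 2 mm), then push to 4 mm past the estimated home.

Request:
carry_out([
  [[0,0.05,1.5,0,0,0,3.2],[0,0.05,3,0,0,0,3.2],[-1,0.05,3.7,0,0,0,3.2],[-3,0.05,3.7,0,0,0,3.2],[-5,0.05,3.7,0,0,0,3.2],[-6,0.05,3.7,0,0,0,3.2],[-7,0.05,3.7,0,0,0,3.2],[-8,0.05,3.7,0,0,0,3.2]],
])

```text
time_s: 26.35
tool_pos: [0.6183, 0.0671, 0.0577]
orientation: [[-0.996, 0.09, -0.004], [0.09, 0.996, -0.001], [0.004, -0.001, -1.0]]
force: [-2.9, -0.1, 1.9]
opening: 0.393
grasp_force: 81.6
```

Request:
carry_out([
  [[-1,0,0,0,0,0,3.2],[-1.7,0,0,0,0,0,3.2],[-2.1,0,0,0,0,0,3.2],[-2.1,0,0,0,0,0,3.2],[-2.1,0,0,0,0,0,3.2]],
])

```text
time_s: 26.85
tool_pos: [0.6366, 0.0657, 0.0573]
orientation: [[-0.996, 0.089, -0.008], [0.089, 0.996, -0.001], [0.008, -0.002, -1.0]]
force: [-10.3, -2.1, 5.8]
opening: 0.4
grasp_force: 82.2
```

```bash
python3 g.py 70
```

```text
t 26.85 [0.6366 0.0657 0.0573] open 0.39996406203642315 F [-10.3  -2.1   5.8] turn deg [-0.1, -0.47, 0.02]
cap shift cm [16.77, -34.84, -14.07]
home shift cm [0.09, -0.06, -14.27]
pre shift cm [7.59, -0.06, -14.2]
```

Contact force of 10 N: cap_70 is home. Release, then re-grip cap_100 and press it home.

Request:
carry_out([
  [[0.2,0,0.1,0,0,0,3.2],[0.2,0,0.1,0,0,0,5.5],[0.2,0,0.1,0,0,0,5.5],[0.2,0,0.1,0,0,0,5.5],[0.2,0,-2,0,0,0,5.8],[0.2,0,-6,0,0,0,5.8],[0.2,0,-10,0,0,0,5.8],[0.2,0,-14.2,0,0,0,5.8]],
])

```text
time_s: 27.65
tool_pos: [0.6387, 0.0664, 0.2014]
orientation: [[-0.996, 0.089, -0.0], [0.089, 0.996, 0.0], [0.0, 0.0, -1.0]]
force: [1.2, 0.9, 0.1]
opening: 0.68
grasp_force: 0.0
```

Request:
carry_out([
  [[0,-4,0,0,0,0,5.8],[0,-8,0,0,0,0,5.8],[0,-12,0,0,0,0,5.8],[0,-15,0,0,0,0,5.8],[0,-16.4,0,0,0,0,5.8],[0,-16.4,0,0,0,0,5.8],[0,-16.4,0,0,0,0,5.8]],
])

```text
time_s: 28.35
tool_pos: [0.6243, -0.0963, 0.2]
orientation: [[-0.996, 0.089, 0.0], [0.089, 0.996, 0.001], [-0.0, 0.001, -1.0]]
force: [0.5, 0.5, 0.3]
opening: 0.678
grasp_force: 0.0
```

```bash
python3 seat.py 70 | grep seat; python3 g.py 100
```

```text
seat top [14 13] dx,dy mm -1.0 -1.3
seat scene [21 22] dx,dy mm -1.3 -1.3
t 28.45 [ 0.6243 -0.0955  0.2   ] open 0.6739389916548566 F [ 0.6 -0.7  0.4] turn deg [0.03, -0.0, 0.13]
cap shift cm [16.26, -1.19, 0.0]
home shift cm [0.19, -0.27, 0.0]
pre shift cm [7.69, -0.25, 0.0]
```

Cans 70, 85 and 115 lie on a straight line (-1.15, -0.35, +1.3 mm), so cap_100 is about 1.8 mm short. Pressing it home.

Request:
carry_out([
  [[0.3,-0.2,0,0,0,0,5.8],[0.3,-0.2,4,0,0,0,5.8],[0.3,-0.2,7,0,0,0,5.8],[0.3,-0.2,10,0,0,0,5.8],[0.3,-0.2,13,0,0,0,5.8],[0.3,-0.2,13.8,0,0,0,5.8],[0.3,-0.2,13.8,0,0,0,5.8],[0.3,-0.2,13.8,0,0,0,3.2]],
], grip_force=50)

```text
time_s: 29.25
tool_pos: [0.6219, -0.0987, 0.0634]
orientation: [[-0.996, 0.089, 0.002], [0.089, 0.996, -0.0], [-0.002, -0.0, -1.0]]
force: [-0.1, 0.1, -0.0]
opening: 0.523
grasp_force: 0.0
```

Request:
carry_out([
  [[0,0,0,0,0,0,3.2],[0,0,0,0,0,0,3.2],[0,0,0,0,0,0,3.2],[-0.3,0,0,0,0,0,3.2],[-0.5,0,0,0,0,0,3.2],[-0.5,0,0,0,0,0,3.2],[-0.5,0,0,0,0,0,3.2]],
])

```text
time_s: 29.95
tool_pos: [0.623, -0.0992, 0.0627]
orientation: [[-0.996, 0.089, -0.005], [0.089, 0.996, -0.0], [0.005, -0.001, -1.0]]
force: [-8.9, 1.0, 11.3]
opening: 0.412
grasp_force: 51.0
```

```bash
python3 g.py 100
```

```text
t 29.95 [ 0.623  -0.0992  0.0627] open 0.41163108477794014 F [-8.9  1.  11.3] turn deg [-0.04, -0.3, 0.0]
cap shift cm [16.24, -0.86, -13.64]
home shift cm [0.17, 0.1, -13.73]
pre shift cm [7.67, 0.1, -13.69]
```

Request:
carry_out([
  [[0,0,0,0,0,0,5.5],[0,0,0,0,0,0,5.5],[0,0,0,0,0,0,5.5],[0,0,-2,0,0,0,5.8],[0,0,-6,0,0,0,5.8],[0,0,-10,0,0,0,5.8],[0,0,-14.2,0,0,0,5.8]],
])

```text
time_s: 30.65
tool_pos: [0.6257, -0.0993, 0.205]
orientation: [[-0.996, 0.089, -0.001], [0.089, 0.996, 0.0], [0.001, 0.0, -1.0]]
force: [0.9, -0.2, 0.3]
opening: 0.679
grasp_force: 0.0
```

Request:
carry_out([
  [[5,0,0,0,0,0,8],[10,0,0,0,0,0,8],[15,0,0,0,0,0,8],[20,0,0,0,0,0,8],[25,0,0,0,0,0,8],[25,0,0,0,0,0,8],[25,0,0,0,0,0,8]],
])

```text
time_s: 31.35
tool_pos: [0.3766, -0.0771, 0.2045]
orientation: [[-0.996, 0.09, 0.002], [0.09, 0.996, -0.001], [-0.002, -0.0, -1.0]]
force: [0.9, -0.7, 2.0]
opening: 0.94
grasp_force: 0.0
```

```bash
for c in 70 85 100 115; do python3 seat.py $c | grep seat; done; python3 - <<'E'
from h import *
T=eyes.get_image("top")[:,:,::-1]; S=eyes.get_image("scene")[:,:,::-1]
cv2.imwrite("pics/s3.png",np.hstack([cv2.resize(S[130:370,140:410],(450,400)),cv2.resize(T[120:220,230:480],(350,140),interpolation=3) if 0 else cv2.copyMakeBorder(cv2.resize(T[130:220,240:470],(350,137),interpolation=2),0,263,0,0,0)]))
E
```

```text
seat top [14 13] dx,dy mm -1.0 -1.3
seat scene [20 20] dx,dy mm -1.2 -1.3
seat top [14 14] dx,dy mm -0.1 -0.5
seat scene [18 18] dx,dy mm -0.6 -0.5
seat top [14 13] dx,dy mm -0.6 0.4
seat scene [17 18] dx,dy mm -0.4 -0.0
seat top [14 15] dx,dy mm 2.3 0.6
seat scene [16 16] dx,dy mm 0.9 0.6
```

View pics/s3.png

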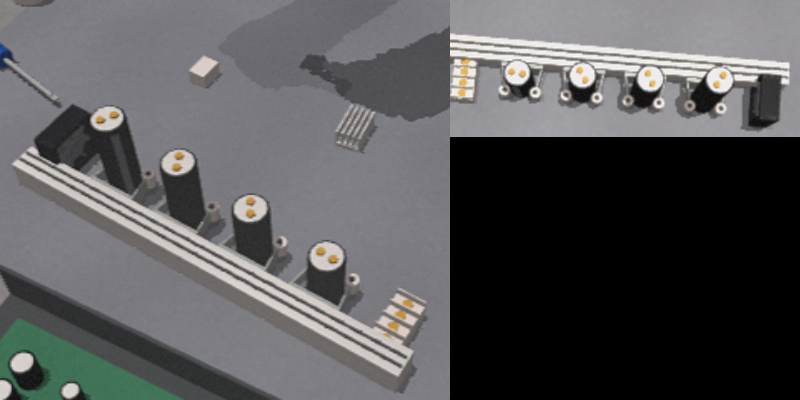

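All four cans stand in order. cap_115 at (110,115) in the left view has its top 1.5–2 mm further back than the others, so I'll zoom in to see whether it leans.

```bash
python3 - <<'E'
from h import *
from g import home,xh,yt
S=eyes.get_image("scene")[:,:,::-1];T=eyes.get_image("top")[:,:,::-1]
cs=[]
for c in(115,100):   # overlay expected upright outline top/bottom at home
    im={"scene":S,"top":T}
    for n in im:
        x,y=map(int,proj(n,[*home[c],c/2000])); r=32; k=6
        w=cv2.resize(im[n][y-r:y+r,x-r:x+r],None,fx=k,fy=k,interpolation=2)
        for z in(0,c/1000):
            P=[proj(n,[*(home[c]+.018*np.array([np.cos(a),np.sin(a)])),z]) for a in np.linspace(0,6.283,40)]
            cv2.polylines(w,[np.int32((np.array(P)-[x-r,y-r]+.5)*k)],True,(0,0,255),1)
        cs.append(cv2.resize(w,(290,290)))
cv2.imwrite("pics/s4.png",np.vstack([np.hstack(cs[:2]),np.hstack(cs[2:])]))
E
```

```text
t 31.85 [ 0.3771 -0.077   0.2039] open 0.9359171700159445 F [ 0.2  0.2 -0.1] turn deg [0.01, -0.02, 0.03]Traceback (most recent call last):
  File "<stdin>", line 2, in <module>
  File "g.py", line 11, in <module>
    c=int(sys.argv[1]); to("cap",*cap[c],.2); to("home",*home[c],.2); to("pre",*(home[c]-.075*xh[:2]),.2)
          ~~~~~~~~^^^
IndexError: list index out of range
```

The picture failed on a missing argument. Re-gripping cap_115 and pressing it tells more anyway.

```bash
python3 g.py 115
```

```text
t 31.85 [ 0.3771 -0.077   0.2039] open 0.9359171700159445 F [ 0.2  0.2 -0.1] turn deg [0.01, -0.02, 0.03]
cap shift cm [-3.6, 19.62, 0.39]
home shift cm [-24.58, -8.11, 0.38]
pre shift cm [-17.08, -8.11, 0.38]
```

Request:
carry_out([
  [[-4,-3,0,0,0,0,5.8],[-8,-6,0,0,0,0,5.8],[-12,-8.1,0,0,0,0,5.8],[-16,-8.1,0,0,0,0,5.8],[-20,-8.1,0,0,0,0,5.8],[-24,-8.1,0,0,0,0,5.8],[-24.6,-8.1,0,0,0,0,5.8],[-24.6,-8.1,0,0,0,0,5.8]],
])

```text
time_s: 32.65
tool_pos: [0.6152, -0.1795, 0.2028]
orientation: [[-0.996, 0.088, -0.001], [0.088, 0.996, 0.0], [0.001, 0.0, -1.0]]
force: [-0.6, -0.1, -0.1]
opening: 0.681
grasp_force: 0.0
```

Request:
carry_out([
  [[0,0,4,0,0,0,5.8],[0,0,7,0,0,0,5.8],[0,0,10,0,0,0,5.8],[0,0,12.3,0,0,0,5.8],[0,0,13,0,0,0,5.8],[0,0,13,0,0,0,5.8],[0,0,13,0,0,0,5.8]],
])

```text
time_s: 33.35
tool_pos: [0.615, -0.1799, 0.0755]
orientation: [[-0.996, 0.089, 0.001], [0.089, 0.996, -0.001], [-0.002, -0.001, -1.0]]
force: [0.1, 0.4, 0.1]
opening: 0.682
grasp_force: 0.0
```

Request:
carry_out([
  [[0,0,0,0,0,0,3.2],[0,0,0,0,0,0,3.2],[0,0,0,0,0,0,3.2],[0,0,0,0,0,0,3.2],[0,0,0,0,0,0,3.2],[0,0,0,0,0,0,3.2]],
])

```text
time_s: 33.95
tool_pos: [0.6155, -0.1801, 0.0748]
orientation: [[-0.996, 0.089, 0.002], [0.089, 0.996, -0.001], [-0.002, -0.001, -1.0]]
force: [0.6, -0.4, 5.7]
opening: 0.408
grasp_force: 50.4
```

Request:
carry_out([
  [[-0.15,0,0,0,0,0,3.2],[-0.3,0,0,0,0,0,3.2],[-0.4,0,0,0,0,0,3.2],[-0.4,0,0,0,0,0,3.2],[-0.4,0,0,0,0,0,3.2]],
])

```text
time_s: 34.45
tool_pos: [0.6162, -0.1801, 0.0748]
orientation: [[-0.996, 0.09, -0.005], [0.09, 0.996, -0.001], [0.005, -0.001, -1.0]]
force: [-8.6, -0.5, 13.5]
opening: 0.414
grasp_force: 51.2
```

Only 0.7 mm of travel before 8.6 N, so it is against the back plate and on the bench. Relax, release, retreat.

Request:
carry_out([
  [[0.3,0,0,0,0,0,3.2],[0.3,0,0,0,0,0,5.5],[0.3,0,0,0,0,0,5.5],[0.3,0,0,0,0,0,5.5],[0.3,0,-2,0,0,0,5.8],[0.3,0,-6,0,0,0,5.8],[0.3,0,-10,0,0,0,5.8],[0.3,0,-14,0,0,0,5.8]],
])

```text
time_s: 35.25
tool_pos: [0.6153, -0.1794, 0.2148]
orientation: [[-0.996, 0.089, -0.001], [0.089, 0.996, 0.001], [0.001, 0.001, -1.0]]
force: [0.5, -0.3, -0.7]
opening: 0.679
grasp_force: 0.0
```

Request:
carry_out([
  [[5,0,0,0,0,0,8],[10,0,0,0,0,0,8],[15,0,0,0,0,0,8],[20,0,0,0,0,0,8],[25,0,0,0,0,0,8],[25,0,0,0,0,0,8],[25,0,0,0,0,0,8]],
])

```text
time_s: 35.95
tool_pos: [0.3659, -0.1573, 0.2142]
orientation: [[-0.996, 0.09, 0.001], [0.09, 0.996, -0.0], [-0.001, -0.0, -1.0]]
force: [1.0, 0.6, 1.2]
opening: 0.937
grasp_force: 0.0
```

```bash
for c in 70 85 100 115; do python3 seat.py $c | grep seat; done; cat > ov.py <<'E'
from h import *
from g import home,xh,yt
S=eyes.get_image("scene")[:,:,::-1];T=eyes.get_image("top")[:,:,::-1]
cs=[]
for c in(115,100):
    for n,im in(("scene",S),("top",T)):
        x,y=map(int,proj(n,[*home[c],c/2000])); r=40; k=6
        w=cv2.resize(im[y-r:y+r,x-r:x+r],None,fx=k,fy=k,interpolation=2)
        for z in(0,c/1000):
            P=[proj(n,[*(home[c]+.018*np.array([np.cos(a),np.sin(a)])),z]) for a in np.linspace(0,6.283,40)]
            cv2.polylines(w,[np.int32((np.array(P)-[x-r,y-r]+.5)*k)],True,(0,0,255),1)
        cs.append(cv2.resize(w,(290,290)))
cv2.imwrite("pics/s4.png",np.vstack([np.hstack(cs[:2]),np.hstack(cs[2:])]))
E
python3 ov.py 115 >/dev/null
```

```text
seat top [14 12] dx,dy mm -1.1 -1.4
seat scene [20 19] dx,dy mm -1.2 -1.4
seat top [14 14] dx,dy mm -0.1 -0.5
seat scene [17 18] dx,dy mm -0.5 -0.5
seat top [14 13] dx,dy mm -0.6 0.4
seat scene [17 17] dx,dy mm -0.5 -0.1
seat top [14 13] dx,dy mm 0.3 -0.2
seat scene [16 17] dx,dy mm 0.3 -0.8
```

View pics/s4.png

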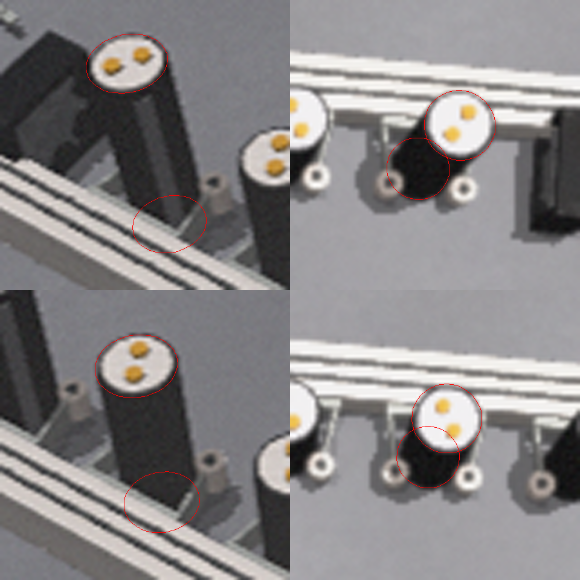

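Both cans match the upright home outlines. The four tops lie on a straight line to within 0.4 mm, and each can was pressed to its back plate. Handing in.

```bash
python3 -c "
from workcell import workorder
print(workorder.finish_job())"
```

```text
the job is handed in; nothing more can be done
None
```

The job is handed in after about 36 s of robot time: all four capacitors stand upright and released, each pressed home in its own clip, in height order from 115 mm beside the fan to 70 mm at the terminal block, though no verdict was returned.

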